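Hang a probe centred in the sampling guide

TASK

First lift the protective cap off the sampling station by its eye handle and set it down upright, skirt down, well inside the shallow steel tray; do not drop it. Then take the long probe (the one with the eye handle) out of the rack by that handle and lower it upright down the middle of the station's guide hole until the dark depth band on its rod is level with the rim of the guide tube, without the probe ever touching the station. Leave everything else where it is, and finish still holding the probe there, centred, still and clear of the walls.

Things in the scene. Friction and masses are not known exactly. Their poses are not given: they have to be found in the camera images.
- station: Sampling station, fixed: white box 140 (x) x 130 (y) mm, 75 high, with an upright steel guide tube, 44 mm outside diameter, 30 tall, on the middle of its top (rim 105 mm above the bench). The vertical guide hole in the tube is 24 mm wide and goes on into the box, 90 mm deep from the rim. Origin: centre of the underside, straight below the hole; z up.
- guide_mouth (a point): Centre of the guide hole's mouth, level with the rim of the guide tube, 105 mm above the bench.
- cap: Grey cap, loose over the guide tube at the start: inverted round cup, 56 mm outside, 50 inside, 22 high, top 5 thick (sits 17 mm down over the tube, lifts straight off). On top a flat upright eye handle, 10 thick (cap's x), 24 wide (y), 40 tall, window 10 x 23. Origin: centre of the skirt's lower edge, z up; handle z = 22 to 62 mm, grip across its thickness near z = 50. 0.09 kg.
- tray: Shallow steel tray, fixed, 130 x 130 mm outside, rim 12 mm high. Origin: centre of its underside, on the bench; x and y along its sides. The inner floor lies 3 mm above the bench.
- rack: Aluminium probe rack, fixed: plate 60 (x) x 190 (y) mm, its top 105 mm above the bench, open at front and back, with three 17 mm holes in a row along its y (at -58, 0, +58 mm). A probe hangs by its collar in each; which one hangs where varies. Origin: centre of the underside.
- probe: Long probe: steel rod 10 mm thick, 95 long, under a black collar 26 across, 6 thick, that rests on the rack at first. On it a flat upright eye handle (no other probe has one), 10 thick (x), 24 wide (y), 40 tall. Origin: on the axis at the collar's underside, z up. Rod z = -95 to 0, handle 6 to 46 mm, grip across its thickness near z = 34. Dark depth band: 60 mm above the tip. 0.12 kg.
- probe_tip (a point): Centre of the lower end of the long probe's rod, on its axis, 95 mm below the probe's origin.
- short_probe: Bystander: shorter probe in the rack, 10 mm rod 50 mm long, round knob head instead of an eye handle. Origin: underside of its collar.
- stub_probe: Bystander: stub probe in the rack, 13 mm rod 40 mm long, round knob head. Origin: underside of its collar.
- bottle: Bystander: amber bottle, 60 mm diameter, 130 mm tall. Origin: centre of its underside.
- beaker: Bystander: glass beaker, 66 mm diameter, 80 mm tall. Origin: centre of its underside.
- vial: Bystander: small capped vial, 22 mm diameter, 45 mm tall. Origin: centre of its underside.
- wrench: Bystander: wrench 140 mm long lying on the bench. Origin: its middle, on the bench.
- jar: Bystander: white jar, 50 mm diameter, 60 mm tall. Origin: centre of its underside.
Not all that is in view belongs to the job. Leave any pink look-alike of the probe alone. What is shaped like the cap but blue is not meant.

How it is judged:
On the way, in this order (a step that is already met when the one before it is completed fails the run):
1. the cap stands released, upright and at rest in the tray (x of cap in the frame of tray between -0.04 and 0.04 m and y of cap in the frame of tray between -0.04 and 0.04 m and z of cap in the frame of tray between -0.002 and 0.008 m and angle between cap's own z axis and vertical below 0.1 rad and linear speed of cap below 0.02 m/s and contact force between the fingers and cap below 0.05 N), for 0.2 s.
2. the long probe is lifted clear of the rack (z of probe_tip in the frame of rack above 0.107 m and contact force between the fingers and probe above 0.5 N), for 0.1 s.
3. the probe's tip is over the guide hole, above the rim (z of probe_tip in the frame of station above 0.105 m and horizontal distance between probe_tip and guide_mouth below 0.012 m), for 0.05 s.
At the end, for the whole second after the job is handed in: Gripper holds the long probe still, upright within 4 deg, tip 52-68 mm below the rim and within 4.5 mm (collar 6 mm) of the hole's axis, not touching the station; the cap stands released, upright, at rest on the tray floor, within 40 mm of its centre along each side (all of step 1 and z of probe_tip in the frame of station between 0.037 and 0.053 m and horizontal distance between probe_tip and guide_mouth below 0.0045 m and horizontal distance between probe and guide_mouth below 0.006 m and angle between probe's own z axis and vertical below 0.07 rad and linear speed of probe below 0.01 m/s and angular speed of probe below 0.1 rad/s and contact force between the fingers and probe above 0.5 N and contact force between probe and station below 0.05 N); the arm keeps its last pose, push and grip.
It fails at once if the long probe touches the station (contact force between probe and station above 0.2 N).
It fails at once if the cap is dropped (moves at more than 0.5 m/s, untouched by the fingers) (linear speed of cap above 0.5 m/s and contact force between the fingers and cap below 0.05 N).
It fails at once if a bystander is moved by more than 30 mm (distance of any of short_probe, stub_probe, bottle, beaker, vial, wrench, jar from where it was at the start of the episode above 0.03 m).
It also fails if it takes over 62 s, if anything falls off the work surface, if the arm or the gripper's body presses on something with over 40 N, if the wrist force passes 120 N, or if a joint passes its speed limit or range.

ROBOT

A 6-joint arm with a two-finger parallel gripper is mounted at the origin on the work surface. World frame = base frame: x ahead of the robot, y to its left, z up, the work surface at z = 0. Lengths are in m, angles in rad, forces in N, time in s.
With the tool pointing down it reaches from about 0.325 to 0.775 m from the base axis. Payload 5.5 kg.
Tool frame: the origin (TCP) lies at the very end of the fingers, on their centre line; the grasp point (between the pads) lies 19 mm behind it (tcp_to_grasp is the distance from the TCP to the grasp point, in m); x points along the fingers, z is the direction in which the jaws open and shut, and the axes are right-handed (so a half turn about x gives the same grasp; the last joint's range is limited). The gripper opens to 85 mm and grips with 20 to 120 N. Pads are 22 mm wide; open, the fingers measure 114 mm over their backs; the gripper's body (76 mm by 85 mm) begins 54 mm behind the grasp point. The pads swing forward as they close: fully open they stand 13 mm farther back than shut.
Start: joints at [-1.336, 0.091, 1.231, -0, 1.82, -0.057], TCP at [0.173, -0.575, 0.231] pointing down, gripper open.
Joint ranges: [-2.87, 2.87], [-0.86, 2.18], [0.17, 2.46], [-1.51, 4.65], [0.06, 2.69], [-2.65, 2.65]. Speed limits (rad/s): [2.57, 2.57, 3.01, 3.14, 3.14, 3.14].

INTERFACE

Orientations are given as a rotation vector (axis times angle).
In Python, from rig import get_state, read_camera, hand_in, tcp_to_grasp gives the robot as it stands.
- The arm moves only by the tool play_rows, never from a script. Its argument "moves" is a list of rows, each a list of 2 entries, a list of its own where there are three numbers: the shift along the tool's x, y, z in m, then the turn, a rotation vector about the tool's x, y, z in degrees. A call has 1 to 20 rows; each row is the pose to reach, as a shift and turn from the pose commanded when the call began, along the tool's axes at that moment; what a row does not reach only later rows make up. A row lasts 1/12 s, in which the tool goes at most 41.7 mm and 7.16 degrees, less where a joint would pass 70% of its speed; a pose out of reach is approached as far as the arm can. A call with a gripper value outside its range is refused whole. "hand" is the finger opening in m, from 0 to 0.0854, set as the call begins (left out, the last holds). The fingers move at their own pace and stop on an object; the grip force is fixed at half the most. Time passes only in rows, so rows that repeat a pose let the fingers close. It gives the time, the measured TCP pose, the force and the opening at its end, in the units of the state.
- get_state(): the state, without advancing time (a new reading comes with each control period).
- read_camera(name): name is "scene" or "top"; returns a dict with "color" (480x640x3 uint8, red, green, blue), "z_map" (480x640 float32, m along the optical axis (not along the pixel's ray), 0 where there is no reading), "vfov" (degrees; the focal length in pixels is half the picture's height over the tangent of half this angle, whatever the lens; pixels are square), "cx", "cy" (the principal point, pixels), "dist" ([k1, k2, p1, p2, k3] as OpenCV has them; the pictures are not rectified), "rvec" (rotation vector, rad) and "tvec" (3), from world to camera coordinates, as OpenCV has them. Camera axes: x right, y down, z forward; pixel columns grow to the right and rows downward; lengths in m; the calibration is good to about 2 mm. A picture is of the moment at which its call begins.
- hand_in(): hands the job in, once; it reports no verdict.
The state is a dict: "clock": time; "joints": joint angles; "dq": joint speeds; "joint_efforts": joint torques, N m; "position": TCP position; "tcp_rot": TCP orientation; "contact_force": force on the tool from outside, world axes, zero at the start; "wrist_torque": the same for the moment, N m; "width": opening from 0.0 (shut) to 1.0 (fully open).
Only numpy, scipy, OpenCV 4.12 (cv2) and the standard library are available. Lean on these libraries where they do the work, as an engineer would, in place of code of your own. Each camera call takes 0.05 s, during which the arm holds its last target.

## Working session

There is one attempt and no reset: what is moved stays moved. The work goes in short steps, Python scripts to look and compute and a tool call to move; the robot and the scene stay as the last step left them, time stands still between calls to the robot, and variables do not carry over. Pictures are saved under pics/ and viewed, and the job is handed in when it is done.

Besides the shell and the picture viewer there is one more tool, called after "Call:" as name(argument=value, ...), one argument or row to a line, values as JSON. play_rows: Moves the arm, as the interface text tells. Its arguments: {"type":"object","properties":{"moves":{"type":"array"},"hand":{"type":"number"}},"required":["moves"]}

```bash
ls; mkdir -p pics; cat > h.py <<'E'
import numpy as np,cv2
from rig import *
def cam(n):
    d=read_camera(n); H=d['color'].shape[0]
    f=H/2/np.tan(np.radians(d['vfov'])/2)
    K=np.array([[f,0,d['cx']],[0,f,d['cy']],[0,0,1]]);d['K']=K
    d['R']=cv2.Rodrigues(np.array(d['rvec'],float))[0];d['t']=np.array(d['tvec'],float).reshape(3);d['D']=np.array(d['dist'],float)
    return d
def ray(d,uv):
    n=cv2.undistortPoints(np.array(uv,float).reshape(-1,1,2),d['K'],d['D']).reshape(-1,2)
    r=np.c_[n,np.ones(len(n))]
    return -d['R'].T@d['t'], r@d['R'], r
def onplane(d,uv,z):
    o,r,_=ray(d,uv); return o+r*((z-o[2])/r[:,2])[:,None]
def bydepth(d,uv):
    o,r,_=ray(d,uv); uv=np.array(uv).reshape(-1,2).astype(int)
    return o+r*d['z_map'][uv[:,1],uv[:,0]][:,None]
def cloud(d):
    H,W=d['z_map'].shape; v,u=np.mgrid[:H,:W]; uv=np.c_[u.ravel(),v.ravel()]
    return bydepth(d,uv).reshape(H,W,3)
def proj(d,p):
    return cv2.projectPoints(np.array(p,float).reshape(-1,1,3),np.array(d['rvec'],float),d['t'],d['K'],d['D'])[0].reshape(-1,2)
def save(n,im): cv2.imwrite('pics/'+n+'.png',im[:,:,::-1])
E
python3 - <<'E'
from h import *
print(get_state(),tcp_to_grasp)
for n in('scene','top'):
    d=cam(n);save(n+'0',d['color']);print(n,-d['R'].T@d['t'],d['K'][0,0],d['dist'],d['R'][2])
E
```

```text
pics
{'clock': 0.0, 'joints': array([-1.33571130e+00,  9.18537977e-02,  1.23186766e+00, -3.36611545e-06,
        1.81981395e+00, -5.66853732e-02]), 'dq': array([-0.0006744 , -0.00138837, -0.00033414,  0.00043719,  0.00152864,
        0.00017671]), 'joint_efforts': array([ 1.45577601e-04, -4.58733666e+01, -4.18021274e+01,  5.52754625e-05,
        1.15385000e-02,  2.56176072e-06]), 'position': array([ 0.17252865, -0.5743647 ,  0.2301642 ]), 'tcp_rot': array([ 0.99287909,  1.33474707, -0.99081266]), 'contact_force': array([-0.42743626, -0.12947259,  0.43891779]), 'wrist_torque': array([ 0.00968039, -0.02717929,  0.01344649]), 'width': 1.0014795565540007} 0.0187
scene [ 1.30269212 -0.07108224  0.61664934] 464.8899856789638 [-0.01359843  0.          0.          0.          0.        ] [-0.82041937  0.06537842 -0.56801208]
top [ 0.38030206 -0.00314111  1.11881816] 467.2706910756453 [-0.09723895  0.          0.          0.          0.        ] [ 0.16465643 -0.00204775 -0.98634886]
```

View pics/scene0.png

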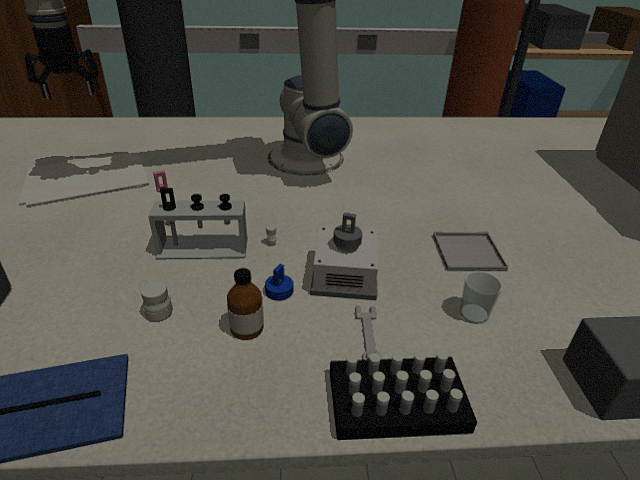

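View pics/top0.png

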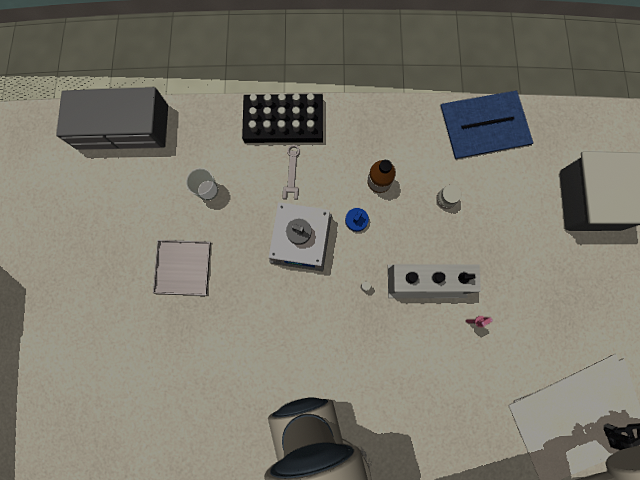

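The scene view shows the cap on the station at (348,235), the black eye-handled probe in the rack at (168,198), the tray at (470,250), and the pink and blue decoys. In the top view the cap is at (300,232), the probe at (467,277) and the tray at (183,268). Next I'll measure them.

```bash
python3 - <<'E'
from h import *
def rect(P,name):
    r=cv2.minAreaRect((P[:,:2]*1000).astype(np.float32));print(name,np.round(r[0],1),np.round(r[1],1),round(r[2],1),'z',np.round(np.percentile(P[:,2],[5,50,95])*1000,1),len(P))
    return r
for n in('top','scene'):
    d=cam(n);C=cloud(d);im=d['color'].astype(int);mx=im.max(2);mn=im.min(2)
    v,u=np.mgrid[:480,:640]; print(n)
    X,Y,Z=C[...,0],C[...,1],C[...,2]
    st=(abs(X-0.505)<.15)&(abs(Y-.03)<.15)
    rect(C[st&(abs(Z-.075)<.004)],'station top')
    m=st&(abs(Z-.110)<.004);rect(C[m],'cap disc')
    m=st&(Z>.118)&(Z<.17);rect(C[m],'cap handle')
    m=st&(Z>.144)&(Z<.17);rect(C[m],'cap handle top')
    rk=(abs(X-.43)<.1)&(Y<-.15)&(Y>-.42)
    rect(C[rk&(abs(Z-.105)<.004)&(mx>90)],'rack top')
    for zz in [(.108,.125),(.12,.17),(.146,.17)]:
        m=rk&(Z>zz[0])&(Z<zz[1])&(mx<80)
        k,l,s,c=cv2.connectedComponentsWithStats(m.astype(np.uint8))
        for i in range(1,k):
            if s[i,4]>5: print(zz,c[i]); rect(C[l==i],'  comp')
    tr=(abs(X-.42)<.15)&(Y>.12)&(Y<.45)
    rect(C[tr&(Z>.008)&(Z<.02)],'tray rim')
    if n=='scene': save('crop_s',cv2.resize(d['color'][160:310,130:530],None,fx=2,fy=2,interpolation=cv2.INTER_CUBIC))
    else:
        a=cv2.resize(d['color'][190:300,140:340],None,fx=4,fy=4,interpolation=cv2.INTER_CUBIC);save('crop_t',a)
        a=cv2.resize(d['color'][240:340,340:500],None,fx=5,fy=5,interpolation=cv2.INTER_CUBIC);save('crop_t2',a)
E
```

```text
top
station top [563.6  53.1] [120.5 130.9] 81.2 z [72.5 75.5 78.2] 2341
cap disc [563.   53.1] [54.3 53. ] 0.3 z [107.8 110.6 113.3] 400
cap handle [563.3  52.7] [23.5 10.4] 68.9 z [123.5 149.7 153.2] 76
cap handle top [563.3  52.8] [23.3 10.4] 68.9 z [147.2 150.2 153.8] 57
rack top [ 420.5 -253.1] [135.8 195.7] 0.5 z [102.8 105.7 108.3] 1780
(0.108, 0.125) [408.8        278.62857143]
  comp [ 457.1 -189.5] [25.1 18. ] 26.6 z [108.8 112.2 116.5] 35
(0.108, 0.125) [434.66666667 278.13888889]
  comp [ 457.3 -244.5] [24.  16.1] 15.1 z [109.5 112.5 116.4] 36
(0.108, 0.125) [463.20967742 278.11290323]
  comp [ 458.3 -306.4] [23.3 21.7] 17.4 z [109.5 112.4 120.7] 62
(0.108, 0.125) [478.38461538 323.46153846]
  comp [ 358.7 -333.6] [7.5 3. ] 29.6 z [108.7 115.7 124.3] 13
(0.12, 0.17) [412.93103448 277.03448276]
  comp [ 458.8 -192. ] [21.4 20.1] 15.0 z [129.4 133.6 136.7] 87
(0.12, 0.17) [439.50617284 276.65432099]
  comp [ 459.4 -248.9] [19.5 19.9] 1.3 z [130.3 133.4 136.6] 81
(0.12, 0.17) [467.22222222 276.05555556]
  comp [ 458.7 -307.3] [22.9  9.4] 85.6 z [125.7 150.3 154.6] 72
(0.12, 
[... 1027 characters left out ...]
3] 82
(0.108, 0.125) [225.20779221 205.38961039]
  comp [ 462.9 -190.6] [25.2 19.6] 88.0 z [108.7 111.6 123.5] 77
(0.12, 0.17) [159.23809524 176.74603175]
  comp [ 367.8 -341.1] [10.3 24.1] 21.6 z [121.2 131.1 138.5] 63
(0.12, 0.17) [166.8089172  194.47133758]
  comp [ 461.3 -306. ] [14.4 25.3] 6.0 z [121.6 140.7 151.2] 157
(0.12, 0.17) [196.0875 198.0375]
  comp [ 461.5 -248.1] [21.5 20.3] 30.5 z [124.2 131.6 134.1] 80
(0.12, 0.17) [224.36842105 197.69736842]
  comp [ 461.8 -190.7] [20.9 22.8] 80.1 z [124.8 131.6 133.8] 76
(0.146, 0.17) [166.09259259 189.68518519]
  comp [ 460.4 -306.3] [12.4 23.9] 6.0 z [146.5 149.9 152.1] 54
tray rim [496.3 341. ] [129.4 132.3] 87.7 z [ 8.3 10.9 14.1] 370
```

View pics/crop_t.png

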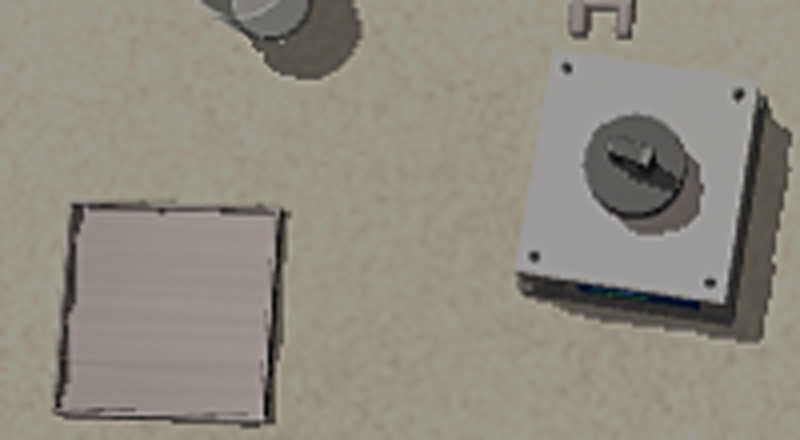

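View pics/crop_t2.png

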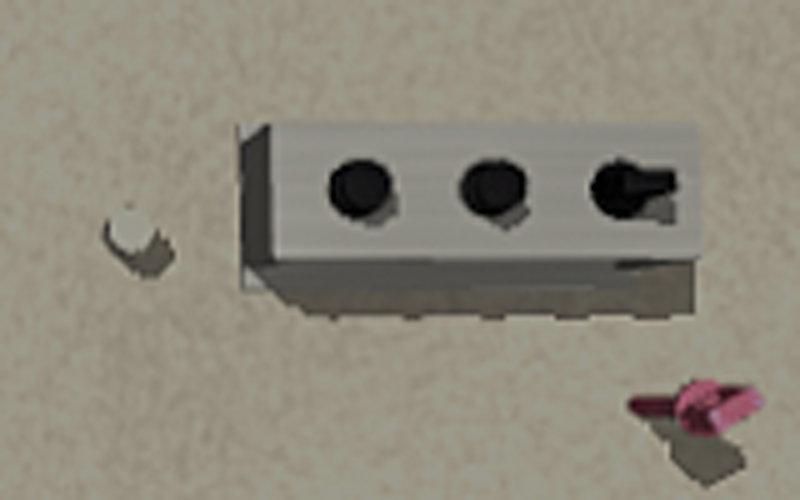

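View pics/crop_s.png

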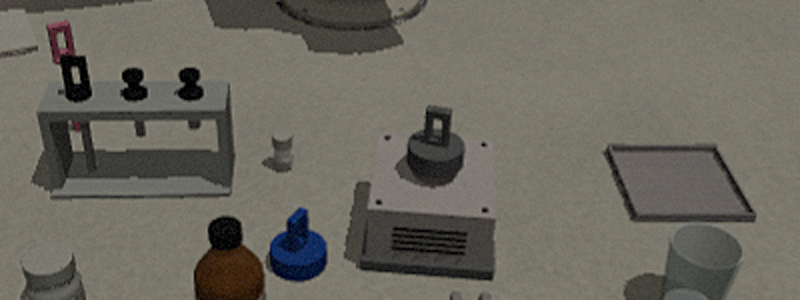

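```bash
cat >> h.py <<'E'
from scipy.spatial.transform import Rotation as Ro
def goal(p,yaw,st=None):
    """tool x down, tool z (jaw) at yaw deg in xy (mod 180); print shift mm & turn deg"""
    st=st or get_state(); R0=Ro.from_rotvec(st['tcp_rot'])
    best=None
    for y in (yaw,yaw+180):
        a=np.radians(y); z=np.array([np.cos(a),np.sin(a),0]);x=np.array([0,0,-1.]);yy=np.cross(z,x)
        R=Ro.from_matrix(np.c_[x,yy,z]); rv=(R0.inv()*R).as_rotvec(degrees=True)
        if best is None or np.linalg.norm(rv)<np.linalg.norm(best): best=rv
    M=R0.as_matrix()
    print('pos',np.round(st['position']*1000,1),'jawyaw',round(np.degrees(np.arctan2(M[1,2],M[0,2])),2),'xdir',np.round(M[:,0],4),'j6',round(st['joints'][5],2),'w',round(st['width']*85.4,1),'t',round(st['clock'],2))
    print('  shift m',np.round(R0.inv().apply(np.array(p)-st['position']),4),'turn',np.round(best,2))
E
python3 - <<'E'
from h import *
for n in('top','scene'):
    d=cam(n);C=cloud(d);X,Y,Z=C[...,0],C[...,1],C[...,2];im=d['color'].astype(int)
    print(n)
    m=(abs(X-.49)<.12)&(abs(Y-.34)<.12)&(Z>.007)&(Z<.02)
    k,l,s,c=cv2.connectedComponentsWithStats(m.astype(np.uint8),connectivity=8)
    P=C[m]; r=cv2.minAreaRect((P[:,:2]*1000).astype(np.float32));print('tray',r,[tuple(x) for x in s[:6,4:5]])
    m=(abs(X-.43)<.06)&(abs(Y+.25)<.12)&(abs(Z-.105)<.005)&(im.min(2)>60)
    P=C[m]; print('rack',cv2.minAreaRect((P[:,:2]*1000).astype(np.float32)))
print(onplane(cam('top'),[[158,241],[211,241],[207,295],[154.5,293]],.012))
goal([.566,.0535,.25],-21)
E
```

```text
top
tray ((481.34417724609375, 368.38604736328125), (201.01661682128906, 227.41664123535156), 77.37712860107422) [(np.int32(306679),), (np.int32(1),), (np.int32(1),), (np.int32(1),), (np.int32(1),), (np.int32(358),)]
rack ((429.560791015625, -253.3638916015625), (118.36827850341797, 196.3031768798828), 0.2033604234457016)
scene
tray ((496.512939453125, 341.06103515625), (130.26425170898438, 133.2904510498047), 88.00597381591797) [(np.int32(306770),), (np.int32(428),), (np.int32(1),), (np.int32(1),)]
rack ((430.0059814453125, -252.70411682128906), (199.96829223632812, 119.83818817138672), 89.98282623291016)
[[0.55718334 0.39906286 0.012     ]
 [0.55679486 0.26853893 0.012     ]
 [0.427215   0.27380478 0.012     ]
 [0.43146388 0.40121864 0.012     ]]
pos [ 172.6 -574.6  231. ] jawyaw -73.28 xdir [-1.e-04  5.e-04 -1.e+00] j6 -0.06 w 85.4 t 0.35
  shift m [-0.0187  0.5575 -0.4884] turn [-5.228e+01 -2.000e-02 -2.000e-02]
```

Call:
play_rows(
  moves=[
    [[-0.019,0.04,-0.035],[-4,0,0]],
    [[-0.019,0.08,-0.07],[-8,0,0]],
    [[-0.019,0.11,-0.096],[-11,0,0]],
    [[-0.019,0.14,-0.122],[-14,0,0]],
    [[-0.019,0.17,-0.149],[-17,0,0]],
    [[-0.019,0.2,-0.175],[-20,0,0]],
    [[-0.019,0.23,-0.2],[-23,0,0]],
    [[-0.019,0.26,-0.227],[-26,0,0]],
    [[-0.019,0.29,-0.254],[-29,0,0]],
    [[-0.019,0.32,-0.28],[-32,0,0]],
    [[-0.019,0.35,-0.306],[-35,0,0]],
    [[-0.019,0.38,-0.333],[-38,0,0]],
    [[-0.019,0.41,-0.359],[-41,0,0]],
    [[-0.019,0.44,-0.385],[-44,0,0]],
    [[-0.019,0.47,-0.411],[-46,0,0]],
    [[-0.019,0.5,-0.438],[-48,0,0]],
    [[-0.019,0.53,-0.464],[-50,0,0]],
    [[-0.019,0.545,-0.478],[-51.5,0,0]],
    [[-0.019,0.5575,-0.4884],[-52.3,0,0]],
    [[-0.019,0.5575,-0.4884],[-52.3,0,0]],
  ],
  hand=0.06,
)

```text
clock: 2.02
position: [0.5669, 0.0564, 0.2493]
tcp_rot: [0.285, 1.553, -0.283]
contact_force: [0.6, 0.1, 0.5]
width: 0.704
```

```bash
python3 - <<'E'
from h import *
goal([.5655,.0535,.1195],-21)
d=cam('scene');save('s1',d['color'][150:330,200:460].repeat(3,0).repeat(3,1)[:540,:780])
E
```

```text
pos [566.9  56.4 249.3] jawyaw -20.73 xdir [-0.0011  0.001  -1.    ] j6 0.4 w 60.1 t 2.02
  shift m [ 1.298e-01 -3.300e-03 -1.000e-04] turn [ 0.27 -0.08 -0.03]
```

View pics/s1.png

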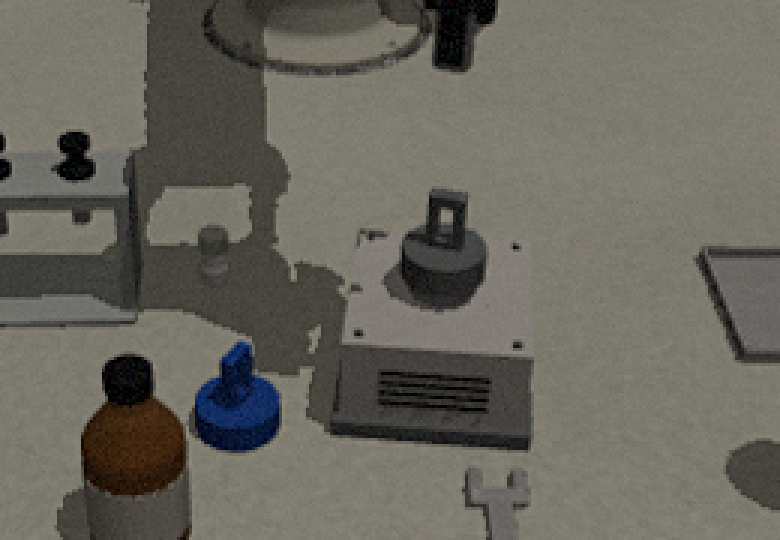

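Call:
play_rows(
  moves=[
    [[0.03,0,0],[0,0,0]],
    [[0.06,0,0],[0,0,0]],
    [[0.08,0,0],[0,0,0]],
    [[0.08,0,0],[0,0,0]],
    [[0.08,0,0],[0,0,0]],
  ],
)

```text
clock: 2.48
position: [0.5651, 0.0525, 0.1696]
tcp_rot: [0.288, 1.554, -0.289]
contact_force: [-0.2, 0.4, 0.8]
width: 0.704
```

```bash
python3 - <<'E'
from h import *
goal([.5655,.0535,.1195],-21)
d=cam('scene');C=cloud(d)
save('s2',d['color'][150:330,250:450].repeat(3,0).repeat(3,1))
X,Y,Z=C[...,0],C[...,1],C[...,2]
for lo,hi in((.165,.19),(.19,.21)):
    m=(abs(X-.566)<.08)&(abs(Y-.053)<.08)&(Z>lo)&(Z<hi)
    P=C[m]; a=np.radians(-21); s=(P[:,:2]-[.566,.0535])@[np.cos(a),np.sin(a)]; t=(P[:,:2]-[.566,.0535])@[-np.sin(a),np.cos(a)]
    print(np.round(np.percentile(s,[0,10,50,90,100]),4),np.round(np.percentile(t,[0,10,50,90,100]),4))
    print('  outer finger y',np.round(np.percentile(t[s>0],[2,50,98]),4))
E
```

```text
pos [565.1  52.5 169.6] jawyaw -21.06 xdir [-2.3e-03 -3.0e-04 -1.0e+00] j6 0.4 w 60.1 t 2.48
  shift m [0.0501 0.0011 0.0001] turn [-0.06 -0.12  0.07]
[-0.0383 -0.0319  0.0359  0.0424  0.0447] [-0.0117 -0.0087  0.0031  0.0095  0.0109]
  outer finger y [-0.0114  0.0006  0.0106]
[-0.0351 -0.0306  0.0377  0.0442  0.0455] [-0.0103 -0.0061  0.0042  0.0103  0.0109]
  outer finger y [-0.0103  0.0021  0.0106]
```

View pics/s2.png

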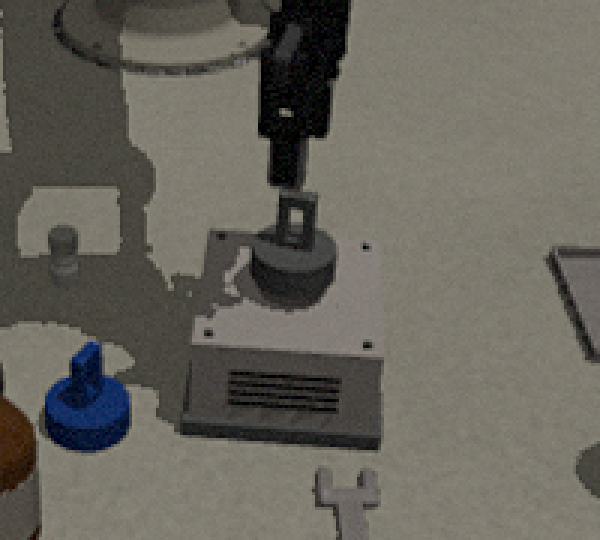

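The fingers straddle the eye handle and are aligned with it to about 1 mm. I'll descend and close.

Call:
play_rows(
  moves=[
    [[0.02,0.001,0],[0,0,0]],
    [[0.04,0.001,0],[0,0,0]],
    [[0.05,0.001,0],[0,0,0]],
    [[0.05,0.001,0],[0,0,0]],
  ],
)

```text
clock: 2.87
position: [0.5658, 0.0541, 0.1194]
tcp_rot: [0.287, 1.553, -0.288]
contact_force: [-0.4, -0.2, 0.3]
width: 0.702
```

Call:
play_rows(
  moves=[
    [[0,0,0],[0,0,0]],
    [[0,0,0],[0,0,0]],
    [[0,0,0],[0,0,0]],
    [[0,0,0],[0,0,0]],
    [[0,0,0],[0,0,0]],
    [[0,0,0],[0,0,0]],
    [[0,0,0],[0,0,0]],
    [[0,0,0],[0,0,0]],
  ],
  hand=0.0,
)

```text
clock: 3.53
position: [0.5668, 0.0546, 0.1219]
tcp_rot: [0.288, 1.55, -0.287]
contact_force: [-1.6, -0.0, 6.8]
width: 0.106
```

Call:
play_rows(
  moves=[
    [[-0.01,0,0],[0,0,0]],
    [[-0.02,0,0],[0,0,0]],
    [[-0.03,0,0],[0,0,0]],
    [[-0.04,0,0],[0,0,0]],
    [[-0.05,0,0],[0,0,0]],
    [[-0.06,0,0],[0,0,0]],
    [[-0.06,0,0],[0,0,0]],
    [[-0.06,0,0],[0,0,0]],
  ],
)

```text
clock: 4.2
position: [0.5668, 0.0545, 0.1813]
tcp_rot: [0.288, 1.55, -0.287]
contact_force: [-0.1, 0.4, -0.7]
width: 0.107
```

```bash
python3 - <<'E'
from h import *
goal([.495,.339,.18],-0)
print(get_state()['contact_force'])
for n in('scene','top'):
    d=cam(n)
    save(n+'3',d['color'][150:330,200:450].repeat(3,0).repeat(3,1))
    C=cloud(d);X,Y,Z=C[...,0],C[...,1],C[...,2]
    m=(abs(X-.566)<.04)&(abs(Y-.053)<.04)&(Z>.137)&(Z<.165)
    if m.sum()>5:
        P=C[m];print(n,len(P),P.min(0),P.max(0))
    m=(abs(X-.566)<.04)&(abs(Y-.053)<.04)&(Z>.1)&(Z<.11)
    if m.sum()>5:
        P=C[m];print(' rim',len(P),P.min(0),P.max(0),P.mean(0))
E
```

```text
pos [566.8  54.5 181.3] jawyaw -20.98 xdir [ 1.8e-03  1.0e-04 -1.0e+00] j6 0.4 w 9.1 t 4.2
  shift m [ 0.0012  0.24   -0.1689] turn [-2.098e+01  1.000e-01 -2.000e-02]
[-0.13968054  0.38001999 -0.65910876]
scene 234 [0.57123786 0.02624238 0.14663661] [0.598107   0.08083202 0.16478309]
 rim 208 [0.5441895  0.03340158 0.10003382] [0.58849738 0.07571445 0.10647158] [0.56838577 0.05413229 0.10372733]
top 24 [0.53750086 0.0253836  0.14777601] [0.56759152 0.05923875 0.16472805]
 rim 19 [0.54196881 0.03580349 0.10049155] [0.55072007 0.06449679 0.1089914 ] [0.54454062 0.04968557 0.10472078]
```

View pics/scene3.png

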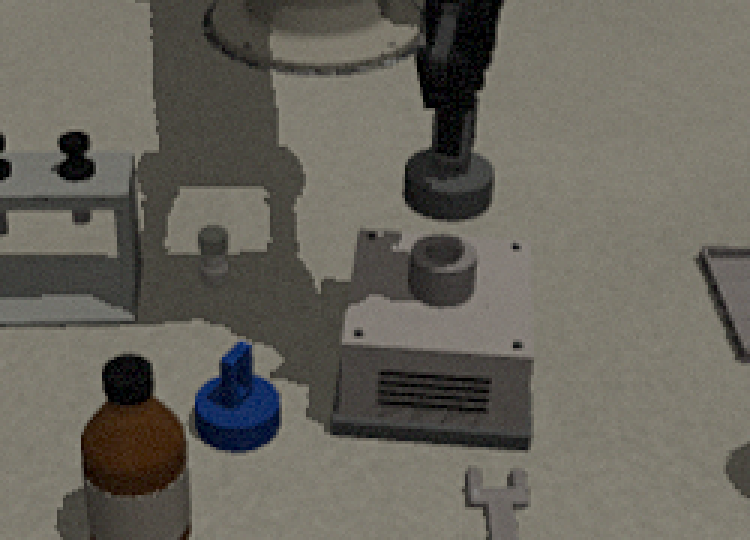

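Cap lifted and hanging straight: in the crop its body sits at (450,185) and the bare tube at (442,270). Now I'll carry it to the tray.

Call:
play_rows(
  moves=[
    [[0,0.01,-0.007],[0,0,0]],
    [[0,0.03,-0.021],[0,0,0]],
    [[0,0.05,-0.035],[0,0,0]],
    [[0,0.07,-0.049],[0,0,0]],
    [[0,0.09,-0.063],[0,0,0]],
    [[0,0.11,-0.077],[0,0,0]],
    [[0,0.13,-0.091],[0,0,0]],
    [[0,0.15,-0.106],[0,0,0]],
    [[0,0.17,-0.12],[0,0,0]],
    [[0,0.19,-0.134],[0,0,0]],
    [[0,0.21,-0.148],[0,0,0]],
    [[0,0.225,-0.158],[0,0,0]],
    [[0,0.235,-0.165],[0,0,0]],
    [[0,0.24,-0.169],[0,0,0]],
    [[0,0.24,-0.169],[0,0,0]],
    [[0.02,0.24,-0.169],[0,0,0]],
    [[0.045,0.24,-0.169],[0,0,0]],
    [[0.07,0.24,-0.169],[0,0,0]],
    [[0.08,0.24,-0.169],[0,0,0]],
    [[0.08,0.24,-0.169],[0,0,0]],
  ],
)

```text
clock: 5.97
position: [0.4932, 0.3371, 0.0965]
tcp_rot: [0.285, 1.556, -0.292]
contact_force: [-0.8, -0.1, -1.6]
width: 0.106
```

```bash
python3 - <<'E'
from h import *
goal([.495,.339,.036],-21)
for n in('scene','top'):
    d=cam(n)
    im=d['color'][190:330,400:540] if n=='scene' else d['color'][160:310,130:270]
    save(n+'4',im.repeat(4,0).repeat(4,1))
    C=cloud(d);X,Y,Z=C[...,0],C[...,1],C[...,2]
    m=(abs(X-.495)<.06)&(abs(Y-.339)<.06)&(Z>.055)&(Z<.095)
    if m.sum()>5:
        P=C[m];print(n,len(P),P.min(0),P.max(0),P.mean(0))
E
```

```text
pos [493.2 337.1  96.5] jawyaw -21.06 xdir [-0.0055 -0.0037 -1.    ] j6 0.91 w 9.1 t 5.97
  shift m [0.0605 0.0027 0.0012] turn [-0.05 -0.22  0.31]
scene 454 [0.4640989  0.30841418 0.06112196] [0.52448868 0.36294896 0.09372573] [0.50522012 0.33014934 0.07898977]
top 298 [0.46566655 0.30719979 0.06685706] [0.52002732 0.35416754 0.09416729] [0.4883475  0.3236901  0.08565272]
```

View pics/scene4.png

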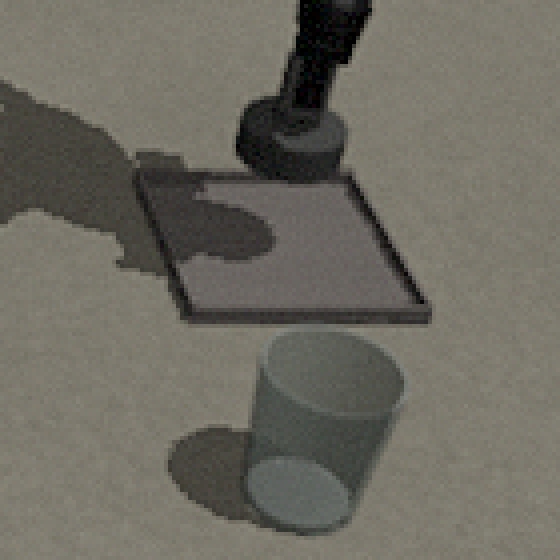

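View pics/top4.png

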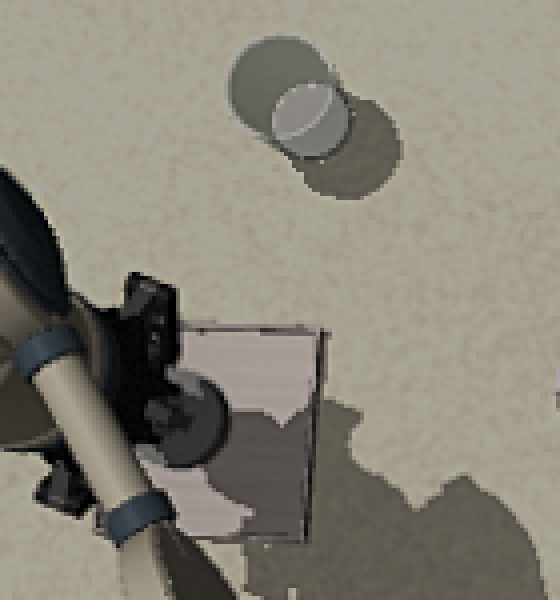

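Call:
play_rows(
  moves=[
    [[0.015,0,0],[0,0,0]],
    [[0.03,0,0],[0,0,0]],
    [[0.045,0,0],[0,0,0]],
    [[0.053,0,0],[0,0,0]],
    [[0.056,0,0],[0,0,0]],
    [[0.056,0,0],[0,0,0]],
    [[0.056,0,0],[0,0,0]],
  ],
)

```text
clock: 6.65
position: [0.4952, 0.3393, 0.0458]
tcp_rot: [0.288, 1.55, -0.286]
contact_force: [0.2, -0.6, -0.9]
width: 0.102
```

Call:
play_rows(
  moves=[
    [[0.001,0,0],[0,0,0]],
    [[0.002,0,0],[0,0,0]],
    [[0.003,0,0],[0,0,0]],
    [[0.003,0,0],[0,0,0]],
    [[0.003,0,0],[0,0,0]],
  ],
)

```text
clock: 7.07
position: [0.4945, 0.339, 0.0413]
tcp_rot: [0.287, 1.552, -0.287]
contact_force: [-0.1, -0.9, -1.2]
width: 0.101
```

Call:
play_rows(
  moves=[
    [[0.001,0,0],[0,0,0]],
    [[0.002,0,0],[0,0,0]],
    [[0.003,0,0],[0,0,0]],
    [[0.003,0,0],[0,0,0]],
    [[0.003,0,0],[0,0,0]],
  ],
)

```text
clock: 7.48
position: [0.4944, 0.3389, 0.0381]
tcp_rot: [0.287, 1.552, -0.288]
contact_force: [0.0, 0.5, -2.1]
width: 0.104
```

Call:
play_rows(
  moves=[
    [[0.001,0,0],[0,0,0]],
    [[0.002,0,0],[0,0,0]],
    [[0.002,0,0],[0,0,0]],
    [[0.002,0,0],[0,0,0]],
  ],
)

```text
clock: 7.82
position: [0.4946, 0.3391, 0.0369]
tcp_rot: [0.288, 1.551, -0.287]
contact_force: [-1.4, 0.1, 3.5]
width: 0.11
```

```bash
python3 - <<'E'
from h import *
print(get_state()['contact_force'],get_state()['position'])
d=cam('scene')
save('s5',d['color'][190:330,400:540].repeat(4,0).repeat(4,1))
C=cloud(d);X,Y,Z=C[...,0],C[...,1],C[...,2]
im=d['color'].astype(int)
m=(abs(X-.495)<.04)&(abs(Y-.339)<.04)&(Z>.0)&(Z<.05)&(im.max(2)<75)
P=C[m];print(len(P),P.min(0),P.max(0),P.mean(0)); print(np.histogram(P[:,2],bins=np.arange(0,.05,.004)))
E
```

```text
[-1.35782958  0.08152801  3.47286123] [0.49462334 0.3391026  0.03686807]
578 [4.55272879e-01 2.99070248e-01 1.06955639e-04] [0.52335974 0.37048983 0.04998245] [0.50141239 0.32661125 0.01836491]
(array([ 92,  74,  42,  41,  36,  67, 149,  21,   4,  12,  13,  17]), array([0.   , 0.004, 0.008, 0.012, 0.016, 0.02 , 0.024, 0.028, 0.032,
       0.036, 0.04 , 0.044, 0.048]))
```

View pics/s5.png

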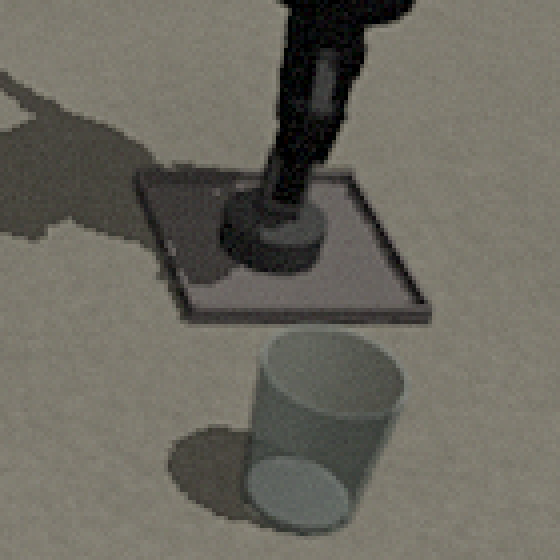

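The cap's top is about 25 mm up and the force reads +3.5 N, so it's seated near the middle of the tray. Releasing it.

Call:
play_rows(
  moves=[
    [[0,0,0],[0,0,0]],
    [[0,0,0],[0,0,0]],
    [[0,0,0],[0,0,0]],
    [[0,0,0],[0,0,0]],
    [[0,0,0],[0,0,0]],
    [[0,0,0],[0,0,0]],
  ],
  hand=0.06,
)

```text
clock: 8.37
position: [0.4945, 0.339, 0.0361]
tcp_rot: [0.287, 1.552, -0.287]
contact_force: [1.0, -0.1, -0.2]
width: 0.704
```

Call:
play_rows(
  moves=[
    [[-0.01,0,0],[0,0,0]],
    [[-0.03,0,0],[0,0,0]],
    [[-0.06,0,0],[0,0,0]],
    [[-0.1,0,0],[0,0,0]],
    [[-0.14,0,0],[0,0,0]],
    [[-0.18,0,0],[0,0,0]],
    [[-0.21,0,0],[0,0,0]],
    [[-0.225,0,0],[0,0,0]],
    [[-0.225,0,0],[0,0,0]],
    [[-0.225,0,0],[0,0,0]],
  ],
)

```text
clock: 9.2
position: [0.4948, 0.3392, 0.2629]
tcp_rot: [0.289, 1.549, -0.286]
contact_force: [-0.6, -0.8, -0.3]
width: 0.698
```

```bash
python3 - <<'E'
from h import *
for n in('scene','top'):
    d=cam(n)
    im=d['color'][190:330,400:540] if n=='scene' else d['color'][160:310,130:270]
    save(n+'6',im.repeat(4,0).repeat(4,1))
    C=cloud(d);X,Y,Z=C[...,0],C[...,1],C[...,2]
    m=(abs(X-.495)<.06)&(abs(Y-.339)<.06)&(Z>.019)&(Z<.031)
    P=C[m]
    if m.sum()>5: print(n,cv2.minEnclosingCircle((P[:,:2]*1000).astype(np.float32)),P[:,2].mean())
    m=(abs(X-.495)<.06)&(abs(Y-.339)<.06)&(Z>.035)&(Z<.075)
    P=C[m]
    if m.sum()>5: print(n,len(P),P.min(0),P.max(0))
goal([.460,-.3065,.26],0)
d=cam('scene')
# hole: bare tube now
for n in('scene','top'):
    d=cam(n);im=d['color'][200:270,300:400] if n=='scene' else d['color'][200:265,260:345]
    save(n+'7',cv2.resize(im,None,fx=7,fy=7,interpolation=cv2.INTER_CUBIC))
E
```

```text
scene ((495.78521728515625, 337.0225830078125), 27.82232093811035) 0.02496392912767584
scene 113 [0.48862968 0.3258019  0.03541805] [0.50573238 0.34790597 0.06662135]
top ((494.3113098144531, 336.8603210449219), 28.218963623046875) 0.025629578262232354
top 60 [0.48604922 0.323091   0.03548492] [0.50192002 0.34650628 0.06989169]
pos [494.2 338.8 259.6] jawyaw -20.98 xdir [-0.0021 -0.0013 -1.    ] j6 0.91 w 60.0 t 9.3
  shift m [ 5.000e-04 -6.148e-01  1.991e-01] turn [-20.98  -0.11   0.1 ]
```

View pics/scene6.png

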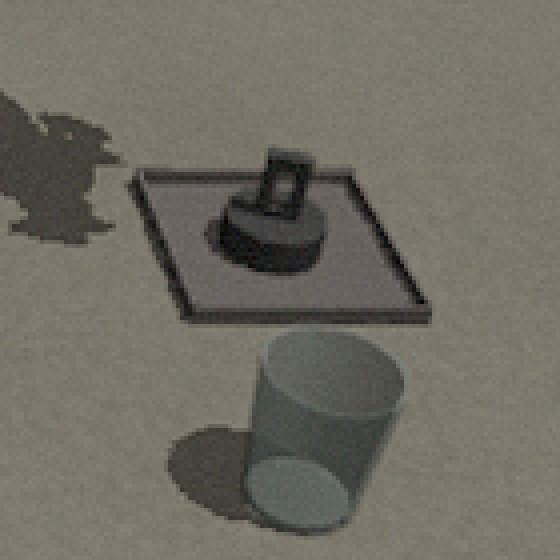

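View pics/scene7.png

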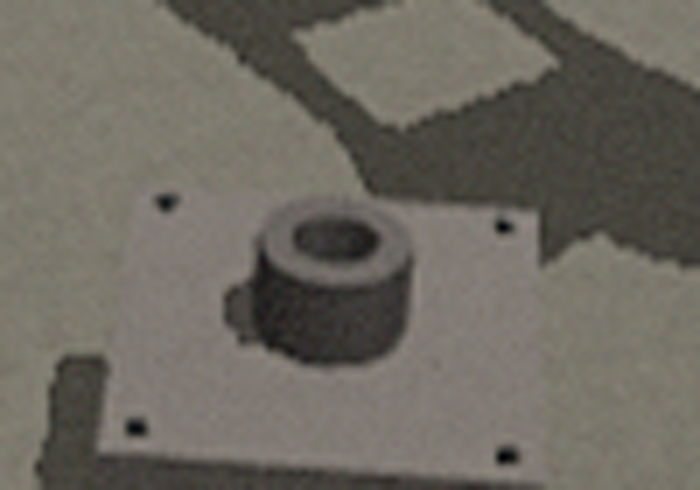

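View pics/top7.png

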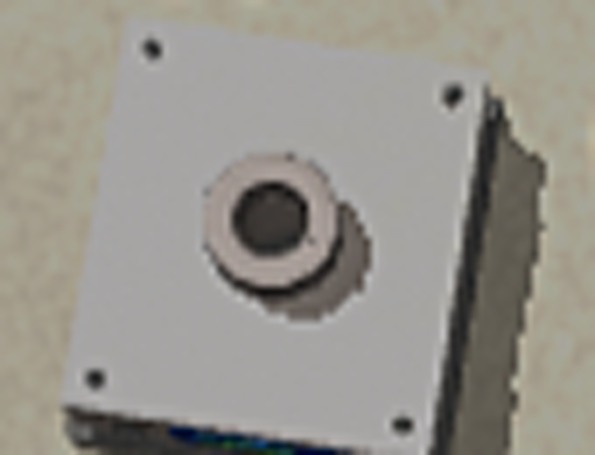

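The cap stands upright at about (495,337) mm, with its top at 25 mm and handle top at 66 mm. The hole mouth is at (336,239)/7 in the scene crop and (270,218)/7 in the top crop. I'll measure that accurately.

```bash
cat > hole.py <<'E'
from h import *
def hole(n,off,win):
    d=cam(n); x0,x1,y0,y1=win
    g=cv2.cvtColor(d['color'],cv2.COLOR_RGB2GRAY)[y0:y1,x0:x1]
    G=cv2.resize(g,None,fx=8,fy=8,interpolation=cv2.INTER_CUBIC)
    sx,sy=off; cx,cy=int((sx-x0)*8),int((sy-y0)*8)
    c=int(np.median(G[cy-8:cy+8,cx-8:cx+8]))
    res=[]
    for t in (c+18,c+26,c+34):
        m=(G<t).astype(np.uint8); k,l,s,ce=cv2.connectedComponentsWithStats(m)
        i=l[cy,cx]
        if i==0: continue
        cs,_=cv2.findContours((l==i).astype(np.uint8),cv2.RETR_EXTERNAL,cv2.CHAIN_APPROX_NONE)
        e=cv2.fitEllipse(max(cs,key=len))
        uv=(np.array(e[0])+.5)/8-.5+[x0,y0]
        print(n,'thr',t,'c',c,'uv',np.round(uv,2),'axes',np.round(np.array(e[1])/8,1),'world',np.round(onplane(d,uv,.105)*1000,1))
        # contour points onto plane -> circle
        q=(cs[0].reshape(-1,2)+.5)/8-.5+[x0,y0]; W=onplane(d,q,.105)[:,:2]*1000
        A=np.c_[2*W,np.ones(len(W))]; s=np.linalg.lstsq(A,(W**2).sum(1),rcond=None)[0]
        print('   circle',np.round(s[:2],1),'r',round(np.sqrt(s[2]+s[0]**2+s[1]**2),1))
    return d
hole('scene',(348,234.2),(330,365,222,247))
hole('top',(298.5,231),(285,312,218,244))
E
python3 hole.py
```

```text
scene thr 71 c 53 uv [347.67 233.83] axes [ 6.1 12.4] world [[565.   54.8 105. ]]
   circle [564.9  54.7] r 11.1
scene thr 79 c 53 uv [347.64 233.82] axes [ 6.6 12.7] world [[565.   54.7 105. ]]
   circle [564.8  54.7] r 11.7
scene thr 87 c 53 uv [347.59 233.82] axes [ 7.1 13. ] world [[565.   54.6 105. ]]
   circle [564.8  54.6] r 12.3
top thr 76 c 58 uv [298.19 230.75] axes [10.2 10.6] world [[564.2  53.  105. ]]
   circle [564.3  53. ] r 11.5
top thr 84 c 58 uv [298.19 230.77] axes [10.3 10.8] world [[564.2  53.  105. ]]
   circle [564.2  53. ] r 11.7
top thr 92 c 58 uv [298.17 230.79] axes [10.5 10.9] world [[564.1  53.  105. ]]
   circle [564.2  53. ] r 11.9
```

Call:
play_rows(
  moves=[
    [[0,-0.02,0.006],[-1,0,0]],
    [[0,-0.055,0.018],[-2,0,0]],
    [[0,-0.09,0.029],[-3,0,0]],
    [[0,-0.125,0.04],[-4,0,0]],
    [[0,-0.16,0.052],[-5,0,0]],
    [[0,-0.195,0.063],[-6,0,0]],
    [[0,-0.23,0.074],[-8,0,0]],
    [[0,-0.265,0.086],[-9,0,0]],
    [[0,-0.3,0.097],[-10,0,0]],
    [[0,-0.335,0.108],[-11,0,0]],
    [[0,-0.37,0.12],[-12,0,0]],
    [[0,-0.405,0.131],[-14,0,0]],
    [[0,-0.44,0.142],[-15,0,0]],
    [[0,-0.475,0.154],[-16,0,0]],
    [[0,-0.51,0.165],[-17,0,0]],
    [[0,-0.545,0.176],[-19,0,0]],
    [[0,-0.58,0.188],[-20,0,0]],
    [[0,-0.605,0.196],[-21,0,0]],
    [[0,-0.615,0.199],[-21,0,0]],
    [[0,-0.615,0.199],[-21,0,0]],
  ],
)

```text
clock: 11.22
position: [0.4594, -0.3084, 0.26]
tcp_rot: [0.003, 1.573, -0.002]
contact_force: [-0.5, 0.8, -0.1]
width: 0.7
```

Call:
play_rows(
  moves=[
    [[0.03,0,0],[0,0,0]],
    [[0.06,0,0],[0,0,0]],
    [[0.075,0,0],[0,0,0]],
    [[0.075,0,0],[0,0,0]],
    [[0.075,0,0],[0,0,0]],
    [[0.075,0,0],[0,0,0]],
  ],
)

```text
clock: 11.72
position: [0.4609, -0.3058, 0.1882]
tcp_rot: [-0.002, 1.569, 0.0]
contact_force: [0.0, -0.3, 1.8]
width: 0.704
```

```bash
python3 - <<'E'
from h import *
goal([.460,-.3065,.121],0)
d=cam('scene');C=cloud(d)
save('s8',d['color'][130:280,100:280].repeat(4,0).repeat(4,1))
X,Y,Z=C[...,0],C[...,1],C[...,2]
for lo,hi in((.175,.2),):
    m=(abs(X-.46)<.08)&(abs(Y+.3065)<.04)&(Z>lo)&(Z<hi); P=C[m]
    print('fingers y',P[:,1].min(),P[:,1].max(),'x',P[:,0].min(),P[:,0].max())
m=(abs(X-.46)<.03)&(abs(Y+.3065)<.03)&(Z>.12)&(Z<.16);P=C[m];print('handle',P.min(0),P.max(0))
E
```

```text
pos [ 460.9 -305.8  188.2] jawyaw 0.08 xdir [ 0.0021 -0.0013 -1.    ] j6 -0.65 w 60.1 t 11.72
  shift m [ 0.0672 -0.0006 -0.001 ] turn [0.08 0.12 0.07]
fingers y -0.3158144123783554 -0.2941497315423156 x 0.4264794918545147 0.5027345985968633
handle [ 0.45416549 -0.31820006  0.12015849] [ 0.46807844 -0.29377361  0.15247799]
```

View pics/s8.png

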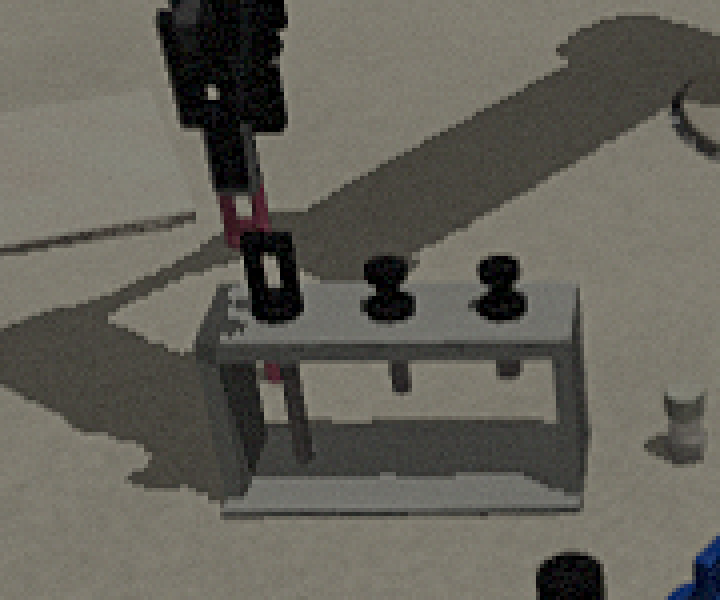

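Call:
play_rows(
  moves=[
    [[0.02,-0.001,0],[0,0,0]],
    [[0.04,-0.001,0],[0,0,0]],
    [[0.06,-0.001,0],[0,0,0]],
    [[0.066,-0.001,0],[0,0,0]],
    [[0.066,-0.001,0],[0,0,0]],
    [[0.066,-0.001,0],[0,0,0]],
  ],
)

```text
clock: 12.27
position: [0.4606, -0.3077, 0.1219]
tcp_rot: [-0.001, 1.569, -0.0]
contact_force: [0.4, -0.6, 0.6]
width: 0.702
```

Call:
play_rows(
  moves=[
    [[0,0,0],[0,0,0]],
    [[0,0,0],[0,0,0]],
    [[0,0,0],[0,0,0]],
    [[0,0,0],[0,0,0]],
    [[0,0,0],[0,0,0]],
    [[0,0,0],[0,0,0]],
    [[0,0,0],[0,0,0]],
    [[0,0,0],[0,0,0]],
  ],
  hand=0.0,
)

```text
clock: 12.93
position: [0.4604, -0.3077, 0.1212]
tcp_rot: [-0.001, 1.57, -0.0]
contact_force: [0.3, -0.1, 6.0]
width: 0.108
```

Call:
play_rows(
  moves=[
    [[-0.005,0,0],[0,0,0]],
    [[-0.012,0,0],[0,0,0]],
    [[-0.02,0,0],[0,0,0]],
    [[-0.03,0,0],[0,0,0]],
    [[-0.04,0,0],[0,0,0]],
    [[-0.05,0,0],[0,0,0]],
    [[-0.06,0,0],[0,0,0]],
    [[-0.07,0,0],[0,0,0]],
    [[-0.08,0,0],[0,0,0]],
    [[-0.09,0,0],[0,0,0]],
    [[-0.1,0,0],[0,0,0]],
    [[-0.11,0,0],[0,0,0]],
    [[-0.12,0,0],[0,0,0]],
    [[-0.13,0,0],[0,0,0]],
    [[-0.14,0,0],[0,0,0]],
    [[-0.148,0,0],[0,0,0]],
    [[-0.152,0,0],[0,0,0]],
    [[-0.152,0,0],[0,0,0]],
    [[-0.152,0,0],[0,0,0]],
  ],
)

```text
clock: 14.52
position: [0.4602, -0.3075, 0.2722]
tcp_rot: [-0.0, 1.571, 0.0]
contact_force: [0.2, -0.4, -1.5]
width: 0.106
```

```bash
cat > rod.py <<'E'
from h import *
def meas(d,n,c,zr):
    """dark rod/collar points near xy c; axis xy per slice from depth cloud"""
    C=cloud(d);X,Y,Z=C[...,0],C[...,1],C[...,2]
    for lo,hi in zr:
        m=(abs(X-c[0])<.025)&(abs(Y-c[1])<.025)&(Z>lo)&(Z<hi);P=C[m]
        if len(P)>3: print(n,(lo,hi),len(P),'x',np.round(np.percentile(P[:,0],[2,50,98])*1000,1),'y',np.round(np.percentile(P[:,1],[2,50,98])*1000,1))
E
python3 - <<'E'
from rod import *
goal([.5645,.054,.272],0)
d=cam('scene')
save('s9',d['color'][60:260,80:280].repeat(3,0).repeat(3,1))
meas(d,'scene',(.46,-.3065),[(.14,.16),(.16,.18),(.18,.2),(.2,.22),(.22,.24),(.255,.262)])
C=cloud(d);X,Y,Z=C[...,0],C[...,1],C[...,2];m=(abs(X-.46)<.02)&(abs(Y+.3065)<.02)&(Z>.138);print('min z',np.sort(Z[m])[:5])
E
```

```text
pos [ 460.2 -307.5  272.2] jawyaw 0.02 xdir [-1.e-04  1.e-04 -1.e+00] j6 -0.65 w 9.1 t 14.52
  shift m [2.000e-04 3.615e-01 1.044e-01] turn [ 0.02 -0.01 -0.  ]
scene (0.16, 0.18) 43 x [459.3 463.3 466.4] y [-309.9 -305.  -301. ]
scene (0.18, 0.2) 43 x [459.7 463.5 467.1] y [-310.5 -305.2 -301.1]
scene (0.2, 0.22) 49 x [459.  463.6 467. ] y [-309.9 -305.  -301.4]
scene (0.22, 0.24) 52 x [459.7 464.2 467.8] y [-310.2 -304.8 -301.1]
scene (0.255, 0.262) 49 x [463.2 469.4 474.7] y [-318.  -304.9 -294.1]
min z [0.16057802 0.16230794 0.16247661 0.16276877 0.16292435]
```

View pics/s9.png

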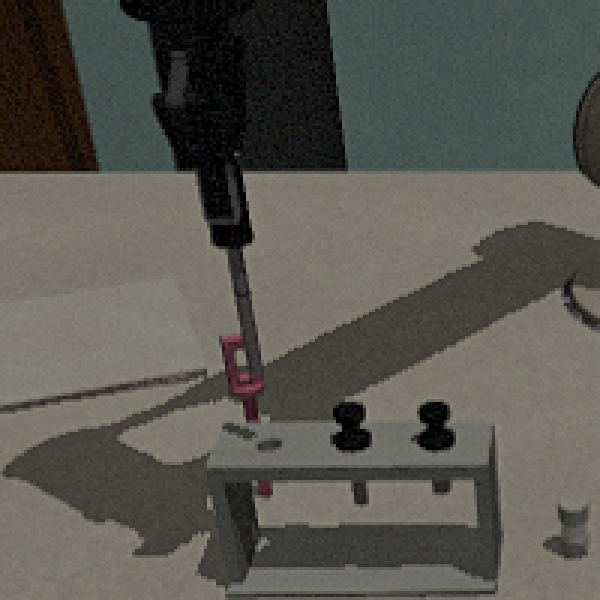

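The probe is out and the rod is upright, with the axis constant within 1 mm over 80 mm and the tip near z≈161 mm. I'll carry it above the hole.

Call:
play_rows(
  moves=[
    [[0,0.006,0.002],[0,0,0]],
    [[0,0.018,0.005],[0,0,0]],
    [[0,0.036,0.01],[0,0,0]],
    [[0,0.056,0.016],[0,0,0]],
    [[0,0.078,0.023],[0,0,0]],
    [[0,0.1,0.029],[0,0,0]],
    [[0,0.122,0.035],[0,0,0]],
    [[0,0.144,0.042],[0,0,0]],
    [[0,0.166,0.048],[0,0,0]],
    [[0,0.188,0.054],[0,0,0]],
    [[0,0.21,0.061],[0,0,0]],
    [[0,0.232,0.067],[0,0,0]],
    [[0,0.254,0.073],[0,0,0]],
    [[0,0.276,0.08],[0,0,0]],
    [[0,0.298,0.086],[0,0,0]],
    [[0,0.32,0.092],[0,0,0]],
    [[0,0.338,0.098],[0,0,0]],
    [[0,0.35,0.101],[0,0,0]],
    [[0,0.358,0.1035],[0,0,0]],
    [[0,0.3615,0.1044],[0,0,0]],
  ],
)

```text
clock: 16.23
position: [0.5643, 0.0555, 0.272]
tcp_rot: [-0.001, 1.571, 0.002]
contact_force: [-0.2, -0.8, -0.8]
width: 0.107
```

Call:
play_rows(
  moves=[
    [[0.01,0,0],[0,0,0]],
    [[0.02,0,0],[0,0,0]],
    [[0.03,0,0],[0,0,0]],
    [[0.03,0,0],[0,0,0]],
    [[0.03,0,0],[0,0,0]],
    [[0.03,0,0],[0,0,0]],
  ],
)

```text
clock: 16.73
position: [0.5643, 0.0535, 0.2422]
tcp_rot: [0.0, 1.571, -0.0]
contact_force: [0.4, -0.1, -0.5]
width: 0.11
```

```bash
python3 - <<'E'
from rod import *
goal([.5645,.054,.157],0)
for n in('scene','top'):
    d=cam(n)
    im=d['color'][150:290,270:430] if n=='scene' else d['color'][170:290,230:370]
    save(n+'10',cv2.resize(im,None,fx=5,fy=5,interpolation=cv2.INTER_CUBIC)[:600])
    meas(d,n,(.5645,.054),[(.125,.135),(.135,.15),(.15,.17),(.17,.19),(.19,.21),(.225,.234)])
    C=cloud(d);X,Y,Z=C[...,0],C[...,1],C[...,2];m=(abs(X-.5645)<.02)&(abs(Y-.054)<.02)&(Z>.112);print('min z',np.sort(Z[m])[:5])
E
```

```text
pos [564.3  53.5 242.2] jawyaw -0.03 xdir [-2.e-04 -1.e-04 -1.e+00] j6 0.04 w 9.4 t 16.73
  shift m [0.0852 0.0005 0.0002] turn [-0.03 -0.01  0.  ]
scene (0.125, 0.135) 8 x [565.5 568.3 569.1] y [51.2 54.2 59. ]
scene (0.135, 0.15) 34 x [564.  567.7 570.3] y [50.7 54.3 58.7]
scene (0.15, 0.17) 48 x [564.3 568.  571.6] y [50.2 54.6 59.6]
scene (0.17, 0.19) 51 x [564.6 567.8 571.6] y [50.2 54.  59.6]
scene (0.19, 0.21) 51 x [564.5 568.4 570.5] y [50.4 54.5 59.5]
scene (0.225, 0.234) 73 x [567.  573.6 578.3] y [43.2 54.  66.2]
min z [0.13217711 0.13263056 0.13268603 0.13272927 0.13288926]
min z [0.2293977  0.23068515 0.23377639 0.25044134 0.25055739]
```

View pics/scene10.png

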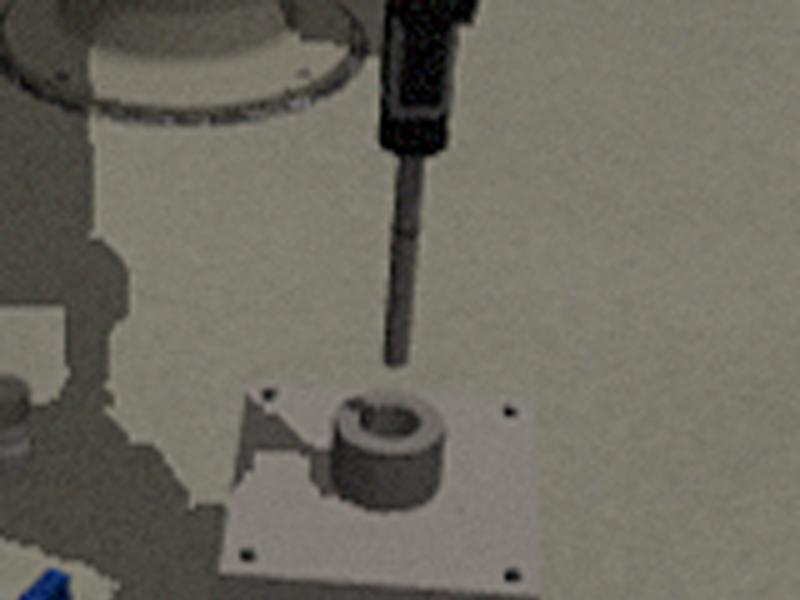

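View pics/top10.png

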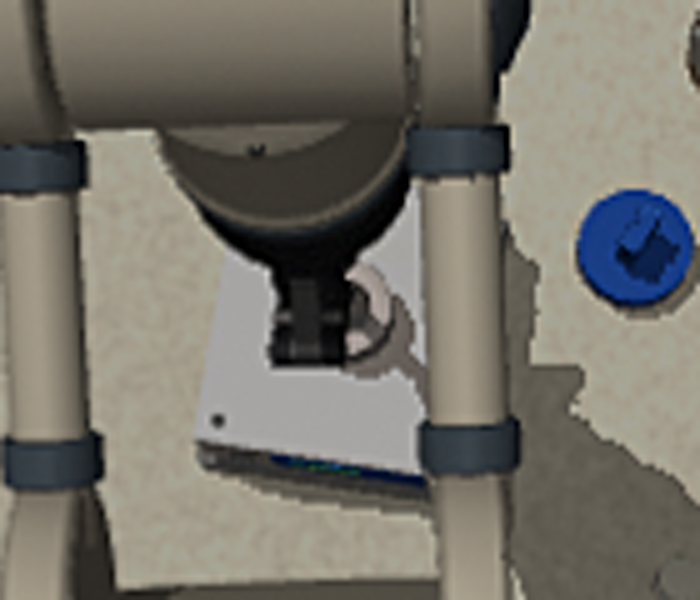

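Both the scene depth and the robot say the rod is over the hole. I'll cross-check x by fitting known-radius cylinders to the tube and the rod in the same depth pictures, so any sensor bias cancels.

```bash
cat > fit.py <<'E'
from h import *
from scipy.optimize import least_squares
def fitcyl(P,r,c0):
    f=lambda c:np.hypot(P[:,0]-c[0],P[:,1]-c[1])-r
    s=least_squares(f,c0,loss='soft_l1',f_scale=.001);return s.x,np.std(f(s.x))
def inner(m): return cv2.erode(m.astype(np.uint8),np.ones((1,3),np.uint8))>0
def run(zr,N=6):
    Cs=[];ds=[]
    for _ in range(N): d=cam('scene');ds.append(d);Cs.append(cloud(d))
    C0=np.median(np.array(Cs),0); c=np.array([.5645,.054])
    X,Y,Z=C0[...,0],C0[...,1],C0[...,2]
    for nm,r,lo,hi,rad in [('tube',.022,.079,.100,.032)]+[('rod',.005,a,b,.013) for a,b in zr]:
        m=(np.hypot(X-c[0],Y-c[1])<rad)&(Z>lo)&(Z<hi)
        if nm=='tube': m&=np.hypot(X-c[0],Y-c[1])>.016
        m=inner(m);P=C0[m][:,:2]
        s,e=fitcyl(P,r,c);print(nm,(lo,hi),len(P),np.round(s*1000,2),'res',round(e*1000,2))
    return ds[0],C0
if __name__=='__main__':
    d,C=run([(.14,.17),(.17,.2),(.2,.222),(.14,.222)]); goal([.5645,.054,.157],0)
E
python3 fit.py
```

```text
tube (0.079, 0.1) 161 [564.46  54.87] res 0.54
rod (0.14, 0.17) 42 [564.43  55.19] res 0.62
rod (0.17, 0.2) 45 [564.8   55.94] res 0.59
rod (0.2, 0.222) 33 [564.69  55.39] res 0.5
rod (0.14, 0.222) 126 [564.62  55.53] res 0.6
pos [564.5  54.1 242.5] jawyaw 0.02 xdir [ 4.e-04  0.e+00 -1.e+00] j6 0.04 w 9.2 t 17.13
  shift m [ 0.0855 -0.0001 -0.    ] turn [ 0.02  0.02 -0.  ]
```

Tube axis (564.5, 54.9) mm, rod axis (564.6, 55.5) mm, and the rod is vertical. I'll lower it in two stages.

Call:
play_rows(
  moves=[
    [[0.003,-0.0003,0],[0,0,0]],
    [[0.006,-0.0003,0],[0,0,0]],
    [[0.009,-0.0003,0],[0,0,0]],
    [[0.012,-0.0003,0],[0,0,0]],
    [[0.015,-0.0003,0],[0,0,0]],
    [[0.018,-0.0003,0],[0,0,0]],
    [[0.02,-0.0003,0],[0,0,0]],
    [[0.02,-0.0003,0],[0,0,0]],
    [[0.02,-0.0003,0],[0,0,0]],
  ],
)

```text
clock: 17.88
position: [0.5643, 0.0538, 0.2221]
tcp_rot: [-0.0, 1.571, 0.0]
contact_force: [0.0, -0.2, -1.0]
width: 0.104
```

```bash
python3 - <<'E'
from fit import *
d,C=run([(.12,.15),(.15,.18),(.18,.2)],3); goal([.5645,.054,.1565],0)
save('s11',cv2.resize(d['color'][180:270,300:400],None,fx=6,fy=6,interpolation=cv2.INTER_CUBIC))
E
```

```text
tube (0.079, 0.1) 165 [564.59  54.7 ] res 0.75
rod (0.12, 0.15) 40 [564.58  55.5 ] res 0.91
rod (0.15, 0.18) 42 [564.42  55.5 ] res 0.8
rod (0.18, 0.2) 28 [564.6  55.5] res 0.69
pos [564.5  53.8 222.6] jawyaw 0.02 xdir [ 5.e-04  0.e+00 -1.e+00] j6 0.03 w 9.1 t 18.03
  shift m [ 0.0661  0.0002 -0.    ] turn [ 0.02  0.03 -0.  ]
```

View pics/s11.png

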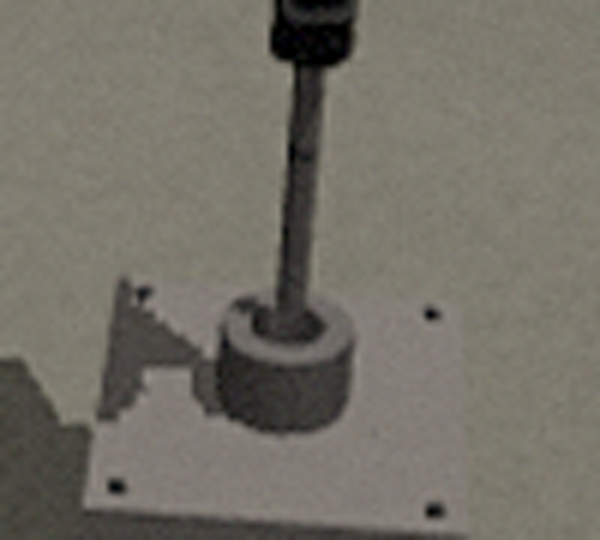

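Call:
play_rows(
  moves=[
    [[0.0,-0.0008,0],[0,0,0]],
    [[0.003,-0.0008,0],[0,0,0]],
    [[0.006,-0.0008,0],[0,0,0]],
    [[0.009,-0.0008,0],[0,0,0]],
    [[0.012,-0.0008,0],[0,0,0]],
    [[0.015,-0.0008,0],[0,0,0]],
    [[0.018,-0.0008,0],[0,0,0]],
    [[0.021,-0.0008,0],[0,0,0]],
    [[0.024,-0.0008,0],[0,0,0]],
    [[0.027,-0.0008,0],[0,0,0]],
    [[0.03,-0.0008,0],[0,0,0]],
    [[0.033,-0.0008,0],[0,0,0]],
    [[0.036,-0.0008,0],[0,0,0]],
    [[0.039,-0.0008,0],[0,0,0]],
    [[0.042,-0.0008,0],[0,0,0]],
    [[0.044,-0.0008,0],[0,0,0]],
    [[0.045,-0.0008,0],[0,0,0]],
    [[0.045,-0.0008,0],[0,0,0]],
    [[0.045,-0.0008,0],[0,0,0]],
  ],
)

```text
clock: 19.62
position: [0.5644, 0.053, 0.1773]
tcp_rot: [-0.0, 1.571, 0.0]
contact_force: [0.7, -0.4, -1.3]
width: 0.105
```

```bash
python3 - <<'E'
from fit import *
d,C=run([(.112,.15),(.112,.13),(.13,.15)],4); goal([.5645,.054,.1565],0)
save('s12',cv2.resize(d['color'][180:270,300:400],None,fx=6,fy=6,interpolation=cv2.INTER_CUBIC))
E
```

```text
tube (0.079, 0.1) 160 [564.52  54.94] res 0.61
rod (0.112, 0.15) 50 [564.46  54.81] res 0.69
rod (0.112, 0.13) 21 [564.24  54.21] res 0.8
rod (0.13, 0.15) 27 [564.56  55.03] res 0.54
pos [564.5  52.9 177.5] jawyaw 0.02 xdir [ 4.e-04 -0.e+00 -1.e+00] j6 0.03 w 8.9 t 19.82
  shift m [ 0.021   0.0011 -0.    ] turn [0.02 0.02 0.  ]
```

View pics/s12.png

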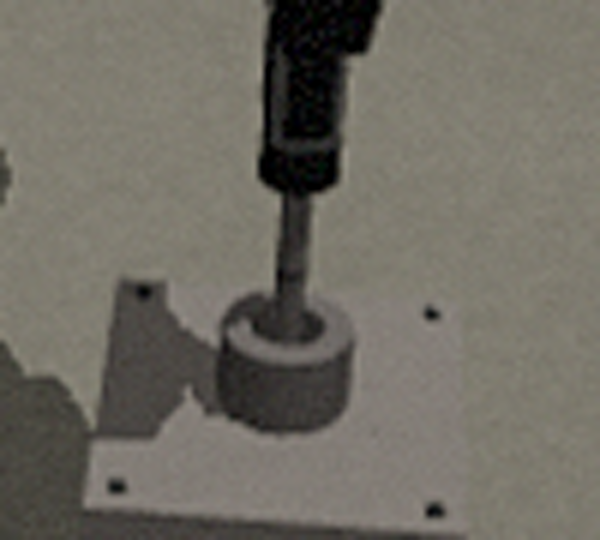

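Rod and tube axes now agree to about 0.2 mm. The last 21.5 mm remains.

Call:
play_rows(
  moves=[
    [[0.003,0,0],[0,0,0]],
    [[0.006,0,0],[0,0,0]],
    [[0.009,0,0],[0,0,0]],
    [[0.012,0,0],[0,0,0]],
    [[0.015,0,0],[0,0,0]],
    [[0.018,0,0],[0,0,0]],
    [[0.02,0,0],[0,0,0]],
    [[0.0213,0,0],[0,0,0]],
    [[0.0213,0,0],[0,0,0]],
    [[0.0213,0,0],[0,0,0]],
    [[0.0213,0,0],[0,0,0]],
    [[0.0213,0,0],[0,0,0]],
  ],
)

```text
clock: 20.82
position: [0.5645, 0.053, 0.1562]
tcp_rot: [-0.0, 1.57, 0.0]
contact_force: [0.2, -0.4, -0.3]
width: 0.104
```

```bash
python3 - <<'E'
from fit import *
d,C=run([(.108,.136)],5); goal([.5645,.054,.156],0)
s=get_state();print(s['contact_force'],abs(s['dq']).max())
X,Y,Z=C[...,0],C[...,1],C[...,2]
m=(abs(X-.566)<.02)&(abs(Y-.054)<.025)&(Z>.12)&(Z<.2);P=C[m];w=P[(abs(P[:,1]-.0545)>.008)];print('collar low z',np.sort(w[:,2])[:6])
save('s13',cv2.resize(d['color'][190:260,310:390],None,fx=8,fy=8,interpolation=cv2.INTER_CUBIC))
m=(abs(X-.495)<.06)&(abs(Y-.339)<.06)&(Z>.019)&(Z<.031)
print('cap',cv2.minEnclosingCircle((C[m][:,:2]*1000).astype(np.float32)),C[m][:,2].mean())
save('full13',d['color'])
E
```

```text
tube (0.079, 0.1) 160 [564.35  55.  ] res 0.57
rod (0.108, 0.136) 33 [564.58  54.75] res 0.64
pos [564.4  53.  156.1] jawyaw 0.02 xdir [ 1.e-04  0.e+00 -1.e+00] j6 0.03 w 8.9 t 21.07
  shift m [0.0001 0.001  0.0001] turn [ 0.02  0.01 -0.  ]
[-0.03463388 -0.40555952 -1.3621827 ] 0.0012670761349506373
collar low z [0.13996252 0.14022592 0.14073138 0.14109328 0.14112816 0.1421302 ]
cap ((494.3536071777344, 336.8074951171875), 27.851192474365234) 0.024882388215734172
```

View pics/s13.png

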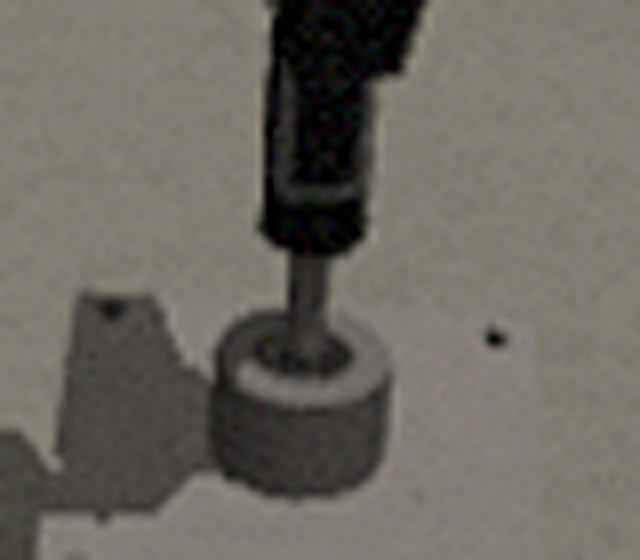

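View pics/full13.png

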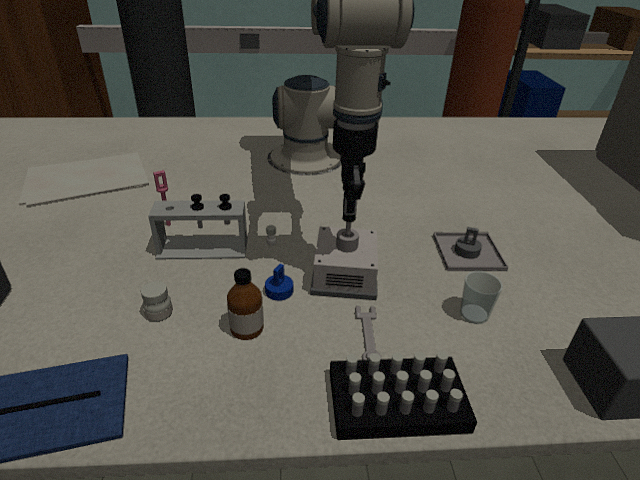

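The collar underside is at z≈140 mm, so the tip is about 45 mm up, 60 mm below the rim. The dark band shows at the mouth ((305,350) in the crop), the rod is centred, and the other objects look undisturbed. Handing in.

```bash
python3 -c "
from rig import *
print(hand_in())"
```

```text
the job is handed in; nothing more can be done
None
```

I set the cap upright in the tray and lowered the long probe down the guide hole to its depth band. I then handed the job in at about 21 s, still holding the probe. `hand_in` gives no verdict, so these are my own last checks:

- **Cap:** it stands released at about (494, 337) mm, a few mm at most from the tray centre I measured (about 495, 339). Its top is at 25 mm, as expected when it sits on the tray floor.
- **Probe depth:** the collar's underside is at about 140 mm. That puts the tip near 45 mm, 60 mm below the rim, and the band shows at the mouth of the hole.
- **Probe centring:** fits to the same depth pictures put the rod axis within about 0.4 mm of the tube axis, and the rod measured upright during the descent. The arm was still, and the measured force gave no sign of touching the station.
- **Other objects:** in the last picture the bystanders and the pink and blue decoys look where they were. I judged this by eye and did not measure it.

**Disagreements:** the two cameras differed by 1–3 mm in absolute position, and the arm hid the hole from the top camera at the end. The final centring therefore rests on comparing rod and tube in the scene camera alone.

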